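# Index the stud carriers one station along the test rail

### The arm

A 7-joint arm with a two-finger parallel gripper is mounted at the origin on a cart in front of the work surface, level with it; the furniture and walls round the work are solid. World frame = base frame: x ahead of the robot, y to its left, z up, the work surface at z = 0. Lengths are in m, angles in rad, forces in N, time in s.
With the tool pointing down it reaches from about 0.4 to 0.925 m from the base axis. Payload 4.1 kg.
Tool frame: the origin (TCP) lies midway between the tips of the shut fingers; the grasp point (between the pads) lies 19 mm behind it (env.grasp_offset is the distance from the TCP to the grasp point, in m); z points along the fingers, y is the line along which they close (so a half turn about z gives the same grasp; the last joint's range is limited). The gripper opens to 85 mm and grips with 20 to 120 N. Pads are 22 mm wide; open, the fingers measure 114 mm over their backs; the gripper's body (76 mm by 85 mm) begins 54 mm behind the grasp point. The pads swing forward as they close: fully open they stand 13 mm farther back than shut.
Start: joints at [1.092, 0.398, 0.045, 1.537, -0.019, 1.207, -0.051], TCP at [0.241, -0.604, 0.231] pointing down, gripper open.
Joint ranges: [-2.82, 2.82], [-0.49, 2.23], [-1.37, 1.46], [0, 2.46], [-1.36, 4.5], [0.23, 2], [-2.94, 2.94]. Speed limits (rad/s): [2.57, 2.57, 3.14, 3.14, 3.14, 3.14, 3.14].

### API

Orientations are given as a rotation vector (axis times angle).
In Python, from workcell import env gives the robot as it stands. Calls block until the motion is done:
- env.reach(position, orientation): joint-space move of the TCP to a pose.
- env.movel(position, velocity=0.15, attitude=None, max_force=None): straight line of the TCP; attitude=None keeps the orientation; velocity is the mean speed in m/s. With max_force (N) it stops when the force on the tool has changed by that much, and returns True; else False.
- env.goto_joints(angles): joint-space move.
- env.grip(opening, newtons=None): finger opening in m; newtons is the grip in N (None keeps the last); returns when the fingers have stopped.
- env.sleep(seconds).
- env.inverse_kinematics(position, orientation): joint angles nearest the present ones, or None.
- env.observe(): the state.
- env.grab_frame(name): name is "side" or "top"; returns a dict with "img" (400x640x3 uint8, red, green, blue), "range_z" (400x640 float32, m along the optical axis (not along the pixel's ray), 0 where there is no reading), "fx", "fy", "cx", "cy" (pixels), "D" ([k1, k2, p1, p2, k3] as OpenCV has them; the pictures are not rectified), "R" (3x3) and "t" (3): a world point X has camera coordinates R X + t. Camera axes: x right, y down, z forward; pixel columns grow to the right and rows downward; lengths in m; the calibration is good to about 2 mm. A picture is of the moment at which its call begins.
A pose or a line that the arm cannot do raises env.IKError and nothing moves.
- env.finish_job(): hands the job in; it is judged then, once.
The state is a dict: "time_s": time; "q": joint angles; "joint_vel": joint speeds; "effort": joint torques, N m; "tool_pos": TCP position; "tool_rot": TCP orientation; "ft_force": force on the tool from outside, world axes, zero at the start; "ft_torque": the same for the moment, N m; "width": finger opening in m; "gripper_force": force on a finger pad.
Only numpy, scipy, OpenCV 4.12 (cv2) and the standard library are available. Lean on these libraries where they do the work, as an engineer would, in place of code of your own. Each camera call takes 0.05 s, during which the arm holds its last target. There are 200 camera calls.

### The job

Move the line on by one station: slide the leading stud carrier by its handle from station 2 until it clicks into station 3, then slide the rear carrier from station 1 until it clicks into station 2. Someone left two bottles on the rail in the way: lift them off and stand both upright in the grey tray, never tipping them over. Do not let the two carriers run into each other, and leave the other things on the table alone.

Things in the scene. Friction and masses are not known exactly. Their poses are not given: they have to be found in the camera images.
- rail: Fixed aluminium slide rail, 592 mm long along its own +y (roughly the robot's left), 100 wide, bed top at 12 mm; own x points away from the robot. Origin: on the table, under the centre line at station 2. Guide ribs at own x -42 and +42, tops at 24; end blocks 26 high at own y -297, +285. Stations 1 (loading bay, right end, no detent), 2, 3 lie at own y -210, 0, +210, each with a yellow tab.
- station2 (a point): Top of the yellow tab of station 2 (rail frame: x -64, y 0, z 10 mm). A carrier in the detent of station 2 has its handle at the same rail y as this point.
- station3 (a point): Top of the yellow tab of station 3 (rail frame x -64, y +210, z 10 mm). Same meaning for station 3.
- handle_a (a point): Centre of the black grip of carrier A (the rear one; starts in station 1): block 20 (rail x) by 18 (rail y) by 40 high, centre 91 and top 111 mm above the table, on a 12 mm steel post, 92 mm on the robot's side of the carrier's centre. Carrier: blue plate 130x130, top at 34, 134 long over its bumpers, with a fixed grey road stud 128 across, top at 81. Axes as the rail's.
- handle_b (a point): Centre of the black grip of carrier B (the leading carrier, which starts in the detent of station 2); the same build as carrier A.
- carrier_a (a joint): Travel of carrier A along the rail's +y from station 1, m: 0 at station 1, 0.210 at station 2. Starts at -0.02 to 0.01. Drag about 1 N. The sprung ball detents take about 5 N to leave and 3 N to enter; one draws the carrier in by itself when it is let go within 4 mm of the station, and may push it away from 6 to 14 mm off.
- carrier_b (a joint): Travel of carrier B along the rail's +y from station 2, m: 0 at station 2, 0.210 at station 3; the rail ends at 0.220. The same drag and detents.
- red_bottle: Red bottle with black nozzle, loose, upright on the rail's bed at the start: round body 33 mm across and 70 high, nozzle 16 across up to 88. Origin: centre of its base, z up; 0.05 to 0.09 kg. One bottle stands between the two carriers, 5 to 25 mm from each; the other between carrier B and the left end, at rail y 120 to 240. Which is which varies.
- white_bottle: White bottle with red nozzle, loose, upright on the rail's bed at the start: round body 38 mm across and 83 high, nozzle 20 across up to 105. Origin: centre of its base, z up; 0.07 to 0.13 kg.
- tray: Open grey tray fixed on the table just off one end of the rail, right or left (varies), 160 (own x) by 96 (own y) mm outside, walls 4 thick and 18 high, floor 4 mm above the table. Origin: on the table under its centre.
- tape: Bystander, loose: yellow-brown roll of packing tape, 99 mm across, 48 mm high, lying flat, at the end of the rail away from the tray. Origin: centre of its underside.
- inserts: Bystander, loose: small black tray of brass inserts, 62x90x22 mm, in front of the rail. Origin: centre of its underside.
- brush: Bystander, loose: wooden dust brush, 24x168x10 mm, lying in front of the rail. Origin: centre of its underside.
- stud_done: Bystander, loose: finished road stud, grey round, 128 mm across, 47 mm high, behind the right end of the rail. Origin: centre of its underside.
There are look-alikes about, which are no part of the job. What is shaped like the red_bottle but turquoise is not meant.

How it is judged:
On the way, in this order (a step that is already met when the one before it is completed fails the run):
1. the leading carrier B sits in the detent of station 3 (value of joint carrier_b between 0.206 and 0.214 m), for 0.2 s.
2. then the rear carrier A sits in the detent of station 2 (value of joint carrier_a between 0.206 and 0.214 m), for 0.2 s.
At the end, for the whole second after the job is handed in: Carrier B is within 4 mm of station 3 and carrier A within 4 mm of station 2 (both in their detents, at rest); both bottles stand upright (within 0.12 rad), at rest, on the floor of the grey tray within its walls (all of step 1 and all of step 2 and velocity of joint carrier_a between -0.01 and 0.01 m/s and velocity of joint carrier_b between -0.01 and 0.01 m/s and x of red_bottle in the frame of tray between -0.076 and 0.076 m and y of red_bottle in the frame of tray between -0.044 and 0.044 m and z of each of red_bottle, white_bottle in the frame of tray below 0.012 m and angle between each of red_bottle, white_bottle's own z axis and vertical below 0.12 rad and linear speed of each of red_bottle, white_bottle below 0.03 m/s and x of white_bottle in the frame of tray between -0.076 and 0.076 m and y of white_bottle in the frame of tray between -0.044 and 0.044 m); the robot touches nothing.
It fails at once if a bottle is tipped over (more than 0.7 rad) (angle between any of red_bottle, white_bottle's own z axis and vertical above 0.7 rad).
It fails at once if the carriers run into each other (handles closer than 137 mm) (distance between handle_a and handle_b below 0.137 m).
It fails at once if a bystander is moved more than 30 mm (distance of any of tape, inserts, brush, stud_done from where it was at the start of the episode above 0.03 m).
It also fails if it takes over 72 s, if anything falls off the work surface, if the arm or the gripper's body presses on something with over 40 N, if the wrist force passes 120 N, or if a joint passes its speed limit or range.

## Working session

There is one attempt and no reset: what is moved stays moved. The work goes in short steps, each a Python script; the robot and the scene stay as the last script left them, time stands still between calls to the robot, and variables do not carry over. Pictures are saved under pics/ and viewed, at most 10 in all, crops included, and the job is handed in when it is done.

```bash
ls; mkdir -p pics; cat > h.py <<'E'
import numpy as np, cv2
from workcell import env
def shot(n):
    f=env.grab_frame(n); np.savez(f'{n}.npz',**f); return f
def world(f,u,v,z=None):
    K=np.array([[f['fx'],0,f['cx']],[0,f['fy'],f['cy']],[0,0,1.]])
    p=cv2.undistortPoints(np.array([[[u,v]]],float),K,np.array(f['D'],float))[0,0]
    d=np.array([p[0],p[1],1.]); R=np.array(f['R']); t=np.array(f['t'])
    o=-R.T@t; r=R.T@d
    if z is not None: return o+r*(z-o[2])/r[2]
    w=f['range_z'][int(round(v)),int(round(u))]
    return o+r*w
E
python3 - <<'E'
from h import *
for n in ('top','side'):
    f=shot(n); cv2.imwrite(f'pics/{n}1.png',cv2.resize(f['img'][:,:,::-1],(800,500)))
    R=np.array(f['R']);print(n,-R.T@np.array(f['t']),R[2],f['fx'])
print(env.observe())
E
```

```text
pics
top [ 0.38436381 -0.01640925  1.32132035] [ 0.09749577 -0.00381142 -0.99522864] 414.06660653331625
side [0.25338889 0.95056028 0.69597405] [ 0.22383616 -0.82463022 -0.51950204] 389.0289131156307
{'time_s': 0.1, 'q': array([ 1.09199833,  0.39913317,  0.04502122,  1.53771917, -0.01867022,
        1.20687199, -0.05068742]), 'joint_vel': array([ 0.00115195, -0.00168342,  0.00028811, -0.00248135, -0.00077752,
       -0.00074017,  0.00101433]), 'effort': array([ 4.32018176e-03, -4.76259148e+01,  1.37065083e+00, -2.54950243e+01,
        1.20729615e-02,  5.08294237e-03,  9.82439389e-06]), 'tool_pos': array([ 0.24079976, -0.6031672 ,  0.23037274]), 'tool_rot': array([-3.08345457e+00, -5.92925961e-01,  7.24094234e-04]), 'ft_force': array([0.00491675, 0.62473442, 0.54436298]), 'ft_torque': array([-0.01166626,  0.02355722,  0.01940267]), 'gripper_force': 0.0, 'width': 0.08543249423082377}
```

```bash
sleep 1; ls pics
```

```text
side1.png
top1.png
```

View pics/top1.png

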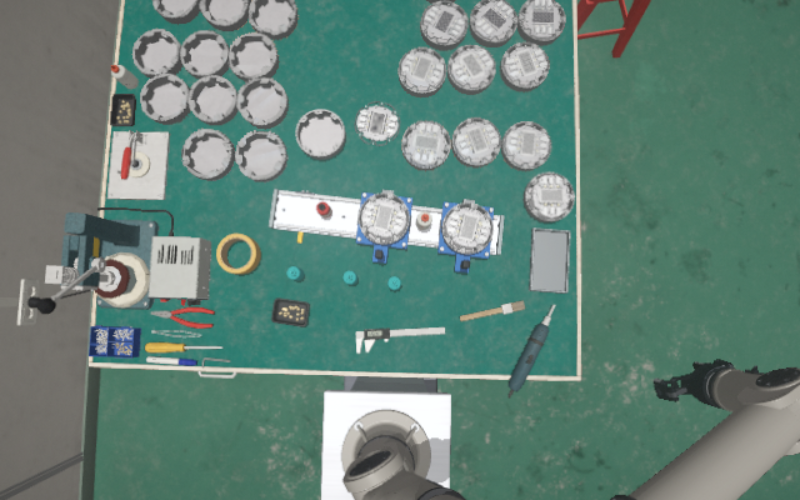

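View pics/side1.png

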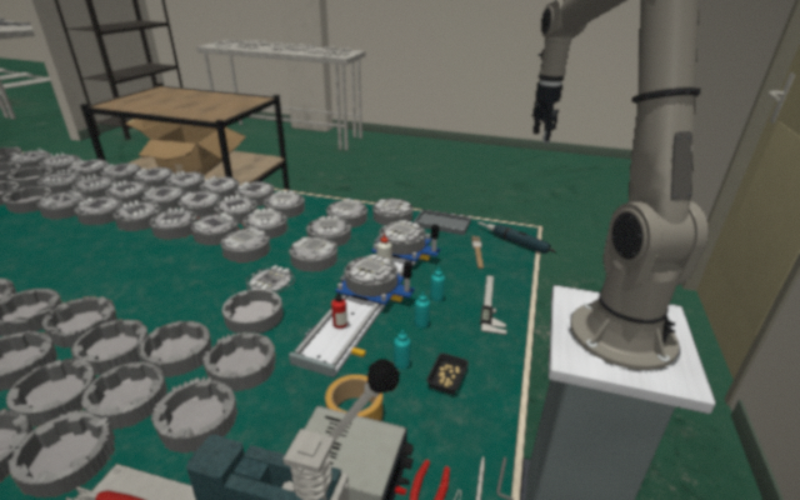

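The top view shows the rail, with the red bottle at (323,208) between B and the left end, the white one at (424,220) between the carriers, and the handles at (379,255) and (464,265). The tray is at (550,260), on the right, and the tape is at (237,253). I'll enlarge both views.

```bash
python3 - <<'E'
from h import *
for n,(x0,y0,w,h) in {'top':(205,140,260,110),'side':(225,155,140,145)}.items():
    f=dict(np.load(f'{n}.npz')); k=3 if n=='top' else 4
    im=cv2.resize(f['img'][y0:y0+h,x0:x0+w,::-1],None,fx=k,fy=k,interpolation=cv2.INTER_CUBIC)
    for i in range(0,w,20): cv2.putText(im,str(x0+i),(i*k,8),0,.3,(0,0,255)); cv2.line(im,(i*k,10),(i*k,16),(0,0,255))
    for i in range(10,h,10): cv2.putText(im,str(y0+i),(0,i*k+4),0,.3,(0,0,255))
    cv2.imwrite(f'pics/{n}2.png',im)
E
```

```text
(no output)
```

View pics/top2.png

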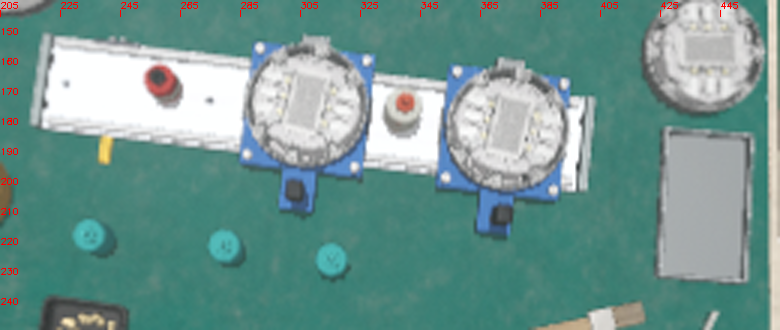

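View pics/side2.png

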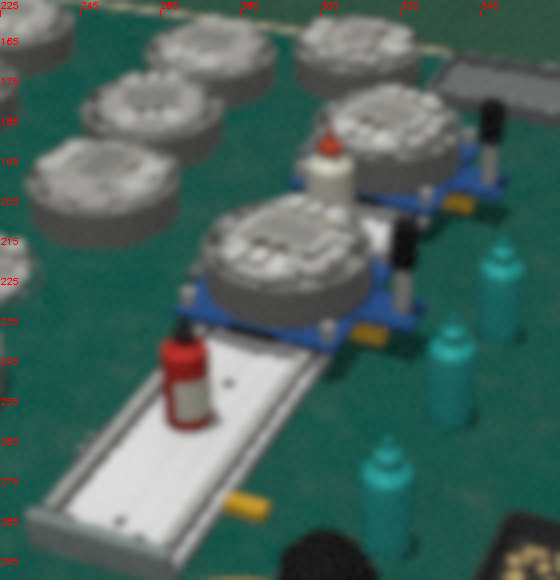

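The top crop gives (full-resolution pixels) grips B (303,203) and A (372.5,212), white nozzle (339.7,173.7), red nozzle (257.3,165.3), tab 3 (240,190), and the tray corners. The side crop gives grip B (326,216), grip A (348,185.5), white nozzle (307.5,190) and red nozzle (270.5,236.5). I'll triangulate these next.

```bash
python3 - <<'E'
from h import *
T=dict(np.load('top.npz'));S=dict(np.load('side.npz'))
def ray(f,uv):
    o=-f['R'].T@f['t']; p=world(f,*uv,z=0.); d=p-o; return o,d/np.linalg.norm(d)
def tri(a,b):
    A=np.zeros((3,3));c=np.zeros(3)
    for f,x in((T,a),(S,b)):
        o,d=ray(f,x);P=np.eye(3)-np.outer(d,d);A+=P;c+=P@o
    X=np.linalg.solve(A,c); return X,[np.linalg.norm(np.cross(X-o,d)) for o,d in(ray(T,a),ray(S,b))]
for n,a,b in [('hB top',(303,202.5),(326.3,210.5)),('hA top',(372.5,211.7),(348,180.3)),('white',(339.7,173.7),(307.5,190)),('red',(257.3,165.3),(270.5,236.5)),('tab3',(240,190),(287,280.8))]:
    print(n,*tri(a,b))
for n,p,z in [('railL far',(219.7,151.7),.026),('railL near',(216.3,182.3),.026),('R far',(402.7,172.3),.026),('R near',(400,203.3),.026),('tab3',(240,190),.01),
 ('t1',(427.7,182.7),.018),('t2',(455.3,184.7),.018),('t3',(424,232.3),.018),('t4',(454.3,234),.018),('hB',(303,202.5),.111),('hA',(372.5,211.7),.111),('white',(339.7,173.7),.117),('red',(257.3,165.3),.1),('tq',(235,217.7),.088),('tq',(279.7,221.3),.088),('tq',(315.3,226),.088)]:
    print(n,world(T,*p,z=z).round(4),'depth',world(T,*p).round(3))
E
```

```text
hB top [0.48997844 0.02725287 0.10717134] [np.float64(0.0013168172616224861), np.float64(0.001316817261622483)]
hA top [ 0.4699606  -0.17751663  0.10744688] [np.float64(0.0005476794847424257), np.float64(0.0005476794847424363)]
white [ 0.57989433 -0.07905027  0.10340888] [np.float64(0.0005460121586985854), np.float64(0.0005460121586988081)]
red [0.602712   0.16972768 0.08742487] [np.float64(0.0005926429631770083), np.float64(0.0005926429631773279)]
tab3 [0.53495183 0.23412328 0.00509734] [np.float64(0.0002047874378572904), np.float64(0.00020478743785740623)]
railL far [0.6539 0.3007 0.026 ] depth [0.654 0.3   0.027]
railL near [0.5553 0.3065 0.026 ] depth [0.558 0.312 0.002]
R far [ 0.6029 -0.283   0.026 ] depth [ 0.603 -0.283  0.027]
R near [ 0.5038 -0.2749  0.026 ] depth [ 0.506 -0.28  -0.001]
tab3 [0.5346 0.2332 0.01  ] depth [0.534 0.233 0.012]
t1 [ 0.5729 -0.3651  0.018 ] depth [ 0.574 -0.367  0.012]
t2 [ 0.5689 -0.4542  0.018 ] depth [ 0.569 -0.456  0.014]
t3 [ 0.4147 -0.3534  0.018 ] depth [ 0.415 -0.359 -0.004]
t4 [ 0.4116 -0.4501  0.018 ] depth [ 0.412 -0.457 -0.004]
hB [0.4909 0.0274 0.111 ] depth [0.491 0.028 0.107]
hA [ 0.4692 -0.1771  0.111 ] depth [ 0.469 -0.177  0.109]
white [ 0.5782 -0.0782  0.117 ] depth [ 0.579 -0.079  0.11 ]
red [0.5999 0.1677 0.1   ] depth [0.601 0.169 0.092]
tq [0.4421 0.2297 0.088 ] depth [0.443 0.232 0.076]
tq [0.435  0.0959 0.088 ] depth [0.435 0.097 0.076]
tq [ 0.4238 -0.0104  0.088 ] depth [ 0.424 -0.01   0.087]
```

```bash
cat >> h.py <<'E'
from scipy.spatial.transform import Rotation as Ro
ex=np.array([.9962,-.0877,0]);ey=np.array([.0877,.9962,0]);Z=np.array([0,0,1.])
def down(y): return Ro.from_matrix(np.c_[np.cross(y,-Z),y,-Z]).as_rotvec()
OX=down(-ex); OX2=down(ex); OY=down(-ey)
tray=np.array([.492,-.4057,0])
def up(p,z): return np.array([p[0],p[1],z])
def st(m=''):
    o=env.observe(); print(m,round(o['time_s'],2),'w',round(o['width'],4),'F',np.round(o['ft_force'],1),'gf',round(float(o['gripper_force']),1),'p',np.round(o['tool_pos'],4))
def pick_place(p,zp,dst,ori,open_to,w0=.08):
    env.grip(w0); env.reach(up(p,.25),ori); env.movel(up(p,zp),.15)
    env.grip(0,25); st('grasp'); env.movel(up(p,.25),.2); st('lift')
    env.reach(up(dst,.25),ori); env.movel(up(dst,zp+.01),.2)
    c=env.movel(up(dst,zp-.0095),.03,max_force=4); st(f'down {c}')
    env.grip(open_to); env.movel(up(dst,.25),.2); st('done')
E
python3 - <<'E'
from h import *
for n,p,o in [('red',(.601,.1687,.25),'X'),('redlow',(.601,.1687,.041),'X'),('tray',tray-.04*ex+.03*Z,'X'),('white',(.579,-.0785,.056),'X'),('tray',tray+.04*ex+.05*Z,'X'),('hB',(.49,.027,.072),'Y'),('hB3',(.508,.236,.072),'Y')]:
    for o in ('OX','OX2','OY'):
        q=env.inverse_kinematics(np.array(p),globals()[o]); print(n,o,None if q is None else np.round(q,2))
E
```

```text
red OX [ 0.45  0.56 -1.16  1.56  0.52  1.37  2.3 ]
red OX2 [ 0.25  0.43 -0.81  1.56  0.32  1.29 -0.69]
red OY [ 0.22  0.42 -0.76  1.56  0.3   1.28 -2.24]
redlow OX [ 0.43  0.86 -1.16  1.75  0.87  1.14  2.05]
redlow OX2 [ 0.2   0.66 -0.75  1.75  0.54  0.95 -0.86]
redlow OY [ 0.04  0.59 -0.51  1.76  0.36  0.88 -2.29]
tray OX [ 0.42  0.56  0.31  1.83 -0.23  0.79 -2.38]
tray OX2 [ 0.83  0.54 -0.23  1.82  0.16  0.8   0.43]
tray OY [ 0.64  0.54  0.02  1.82 -0.01  0.78 -0.99]
white OX [-0.75  0.93  1.26  1.88 -1.    1.14 -2.34]
white OX2 [ 0.44  0.51 -0.49  1.85  0.31  0.86 -0.29]
white OY [ 0.24  0.48 -0.22  1.86  0.14  0.82 -1.72]
tray OX [ 0.37  0.63  0.31  1.65 -0.23  0.9  -2.46]
tray OX2 [ 0.76  0.61 -0.24  1.64  0.17  0.91  0.37]
tray OY [ 0.58  0.61  0.01  1.64 -0.01  0.89 -1.06]
hB OX [ 0.78  0.55 -1.15  2.05  0.63  0.95  2.34]
hB OX2 [ 0.39  0.36 -0.62  2.06  0.29  0.81 -0.5 ]
hB OY [ 0.27  0.34 -0.48  2.06  0.22  0.79 -2.  ]
hB3 OX [ 0.34  0.69 -1.16  1.89  0.73  1.07  1.93]
hB3 OX2 [ 0.27  0.63 -1.04  1.89  0.64  1.01 -1.14]
hB3 OY [ 0.08  0.51 -0.75  1.89  0.43  0.91 -2.54]
```

```bash
sed -i 's/OY=down(-ey)/OY=down(ey)/' h.py
python3 - <<'E'
from h import *
pick_place(np.array([.601,.1687,0]),.041,tray-.04*ex,OX2,.055)
h=np.array([.490,.027,0]); print(env.inverse_kinematics(up(h+.21*ey,.072),OY))
f=shot('top'); g=shot('side')
cv2.imwrite('pics/a.png',cv2.resize(np.vstack([f['img'][130:260,200:480],g['img'][130:260,200:480]])[:,:,::-1],None,fx=2.2,fy=2.2))
E
```

```text
grasp 5.36 w 0.0318 F [-0.1  0.2  2.9] gf 26.2 p [0.6012 0.1687 0.0414]
lift 6.55 w 0.0321 F [-0.9  0.7 -0.1] gf 26.1 p [0.6002 0.1682 0.2486]
down True 10.39 w 0.0321 F [0.5 0.7 3.5] gf 24.6 p [ 0.4523 -0.4022  0.033 ]
done 11.97 w 0.0548 F [ 0.1  0.  -0. ] gf 0.0 p [ 0.4514 -0.4018  0.2486]
[ 0.35067679  0.71288015 -1.18396804  1.88596873  0.75573126  1.0825584
  0.34061764]
```

View pics/a.png

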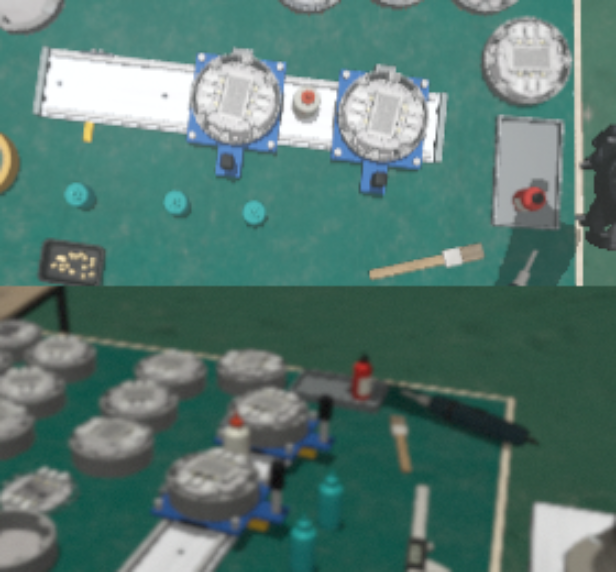

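The red bottle stands upright in the near end of the tray, at (530,198) above and (363,380) from the side. The carriers haven't moved. Next I'll slide carrier B.

```bash
cat >> h.py <<'E'
def slide(h,d,ori=None):
    ori=OY if ori is None else ori
    env.grip(.06); env.reach(up(h,.22),ori); env.movel(up(h,.072),.15); env.grip(0,45); st('gripped')
    env.movel(up(h+d*ey,.072),.08); st('slid')
E
python3 - <<'E'
from h import *
h=np.array([.490,.027,0]); slide(h,.210); env.sleep(.2); st()
env.grip(.05); env.sleep(.3); env.movel(up(h+.21*ey,.22),.2); env.reach(up(h+.1*ey-.12*ex,.3),OX2)
f=shot('top'); g=shot('side')
cv2.imwrite('pics/b.png',cv2.resize(np.vstack([f['img'][130:260,200:480],g['img'][160:300,200:480]])[:,:,::-1],None,fx=2.2,fy=2.2))
E
```

```text
gripped 15.47 w 0.0179 F [-0.2  3.7  4.4] gf 45.7 p [0.4906 0.0284 0.0727]
slid 18.25 w 0.0176 F [-0.  -0.6  7. ] gf 46.2 p [0.5094 0.2352 0.0727]
 18.45 w 0.0176 F [-0.5 -0.5  6.6] gf 46.2 p [0.5095 0.2352 0.0727]
```

View pics/b.png

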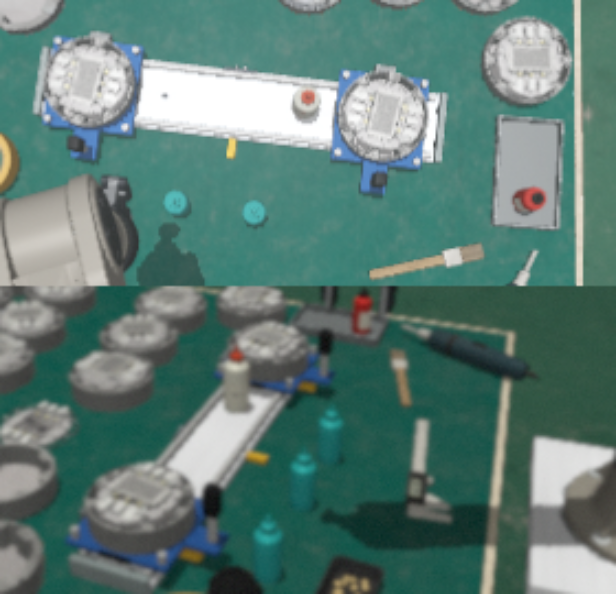

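B now stands at the left end, with its handle at (77,143). White (307,102), red and A are undisturbed. I'll check B's travel by depth, then move the white bottle.

```bash
cat >> h.py <<'E'
def cloud(f,u0,v0,r,zlo,zhi):
    P=[world(f,u,v) for v in range(v0-r,v0+r+1) for u in range(u0-r,u0+r+1) if f['range_z'][v,u]>0]
    P=np.array([p for p in P if zlo<p[2]<zhi]); return P.mean(0).round(4),len(P)
S2=np.array([.5795,.0183,0])
def raily(p): p=np.array(p)-S2; return round(float(p@ey),4),round(float(p@ex),4)
E
python3 - <<'E'
from h import *
f=dict(np.load('top.npz'))
for n,u,v,r,a,b in [('hB',235,195,7,.095,.12),('hA',372,212,7,.095,.12),('studB',240,167,25,.06,.09),('studA',374,181,25,.06,.09),('white',340,174,6,.09,.12)]:
    p,k=cloud(f,u,v,r,a,b); print(n,p,k,raily(p))
print('tab3 was .2100ish; tab2',raily(world(f,305,196.8,z=.01)))
print('hA px',raily(world(f,372.5,211.7,z=.111)),'hB px',raily(world(f,234.7,194.7,z=.111)))
E
```

```text
hB [0.5105 0.2346 0.1084] 45 (0.2094, -0.0877)
hA [ 0.4717 -0.1767  0.1095] 42 (-0.2037, -0.0903)
studB [0.6003 0.2259 0.0759] 1192 (0.2086, 0.0025)
studA [ 0.5637 -0.1854  0.0761] 1194 (-0.2043, 0.0021)
white [ 0.581  -0.0772  0.1011] 46 (-0.095, 0.0099)
tab3 was .2100ish; tab2 (0.0015, -0.0617)
hA px (-0.2044, -0.0928) hB px (0.2037, -0.089)
```

```bash
python3 - <<'E'
from h import *
pick_place(np.array([.580,-.078,0]),.056,tray+.04*ex,OX2,.06)
t=np.array([.4908,.0292,0]); a=t-.2050*ey
slide(a,.2050); env.sleep(.2); st()
env.grip(.05); env.sleep(.3); st(); env.movel(up(t,.22),.2); env.reach(up(t-.1*ex+.2*ey,.3),OX2); st()
f=shot('top'); g=shot('side')
cv2.imwrite('pics/c.png',cv2.resize(np.vstack([f['img'][130:260,200:480],g['img'][160:300,200:480]])[:,:,::-1],None,fx=2.2,fy=2.2))
for n,u,v,r,a,b in [('hB',235,195,7,.095,.12),('hA',303,203,7,.095,.12),('studB',240,167,25,.06,.09),('studA',307,174,25,.06,.09)]:
    p,k=cloud(f,u,v,r,a,b); print(n,p,k,raily(p))
E
```

```text
grasp 24.57 w 0.0355 F [-0.1  0.1  2.6] gf 25.6 p [ 0.5804 -0.0781  0.0565]
lift 25.68 w 0.0359 F [ 0.  -0.1 -1.7] gf 25.4 p [ 0.579  -0.0781  0.2486]
down True 28.59 w 0.0356 F [-0.3 -0.   4.5] gf 25.7 p [ 0.5317 -0.4093  0.0485]
done 30.11 w 0.0601 F [-0.8  0.4 -0.9] gf 0.0 p [ 0.531  -0.4089  0.2485]
gripped 33.02 w 0.0175 F [-1.5 -0.4  5.6] gf 44.8 p [ 0.4732 -0.1754  0.0726]
slid 35.74 w 0.0172 F [ 1.  -1.2  6.8] gf 45.4 p [0.4918 0.0289 0.0726]
 35.94 w 0.0178 F [ 0.8 -0.8  6.2] gf 45.4 p [0.4918 0.0289 0.0726]
 36.66 w 0.0501 F [-0.1  0.1  0.7] gf 0.0 p [0.4907 0.0292 0.072 ]
 39.17 w 0.0498 F [-0.6  0.  -0.8] gf 0.0 p [0.4088 0.2366 0.2995]
hB [0.51   0.2343 0.1087] 47 (0.2091, -0.0882)
hA [0.4913 0.0289 0.1093] 41 (0.0028, -0.0888)
studB [0.6003 0.2261 0.0758] 1185 (0.2088, 0.0025)
studA [0.5825 0.0204 0.076 ] 1181 (0.0024, 0.0028)
```

View pics/c.png

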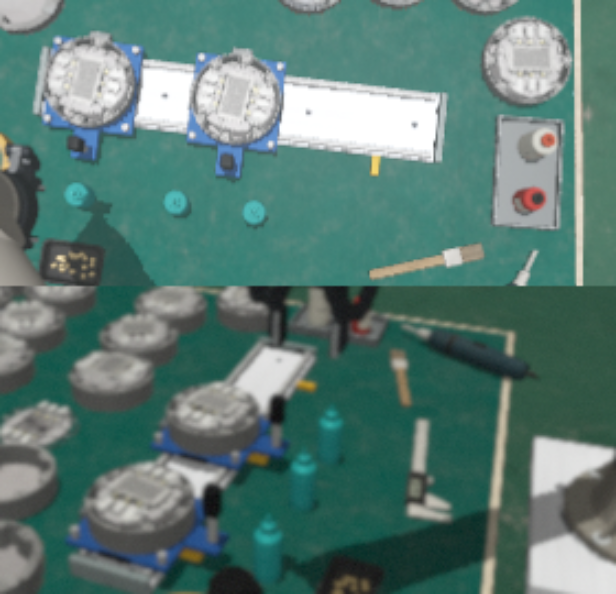

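Both bottles stand in the tray, white at (543,142) and red at (530,198). A is at station 2 with its handle at (227,161), and B is at the left with its handle at (76,143). The spacing reads 206 mm rather than 210, so I'll compare A now with B at the start by image registration, and measure the tab 2/3 spacing.

```bash
python3 - <<'E'
from h import *
a,b,c=[cv2.imread(f'pics/{n}.png')[:286].astype(np.float32) for n in 'abc']
g=lambda x:cv2.cvtColor(x,cv2.COLOR_BGR2GRAY)
def sub(A,B,x0,y0,x1,y1):   # position of A-patch in B
    t=A[y0:y1,x0:x1]; s=B[y0-8:y1+8,x0-8:x1+8]; r=cv2.matchTemplate(s,t,cv2.TM_CCOEFF_NORMED)
    _,m,_,(x,y)=cv2.minMaxLoc(r)
    q=lambda l,c,r:.5*(l-r)/(l-2*c+r)
    return x-8+q(r[y,x-1],r[y,x],r[y,x+1]), y-8+q(r[y-1,x],r[y,x],r[y+1,x]), m
print('A now vs B start (upscaled px, 1.36mm; +x=-railY)',sub(g(a),g(c),190,48,285,180))
print('static check',sub(g(a),g(c),490,110,520,230),' B b->c',sub(g(b),g(c),45,30,145,160))
# tabs by colour in a (tab3), b (tab2), c (tab1)
for n,im,x0,y0 in(('tab3',a,80,118),('tab2',b,222,132),('tab1',c,366,150)):
    w=im[y0:y0+30,x0:x0+22]; k=np.clip(np.minimum(w[...,2],w[...,1])-w[...,0]-60,0,None)
    yy,xx=np.mgrid[:30,:22]; u=(x0+(k*xx).sum()/k.sum()+.5)/2.2+200-.5; v=(y0+(k*yy).sum()/k.sum()+.5)/2.2+130-.5
    f=dict(np.load('top.npz')); print(n,round(u,2),round(v,2),raily(world(f,u,v,z=.01)))
E
```

```text
A now vs B start (upscaled px, 1.36mm; +x=-railY) (np.float32(-0.08381653), np.float32(-0.022663565), 0.9938836693763733)
static check (np.float32(-0.05104288), np.float32(0.17004934), 0.9584100246429443)  B b->c (np.float32(0.01032171), np.float32(-0.0053949505), 0.9998165965080261)
tab3 239.58 189.43 (0.2118, -0.0619)
tab2 304.67 197.12 (0.0024, -0.0628)
tab1 370.1 204.72 (-0.2073, -0.0633)
```

A is exactly in the detent (0.1 mm from B's start position). B sits about 3 mm short of station 3 (≈0.207 m), which is too marginal for step 1. To keep the order safe, I'll take A out of its detent, seat B fully, check it, and then bring A back.

```bash
cat >> h.py <<'E'
def slide2(h0,h1,v=.08,z=.14):
    env.grip(.05); env.movel(up(h0,z),.3,attitude=OY); env.movel(up(h0,.072),.15); env.grip(0,45); st('gripped')
    env.movel(up(h1,.072),v); env.sleep(.1); st('slid'); env.grip(.05); env.movel(up(h1,z),.2)
E
python3 - <<'E'
from h import *
t=np.array([.4908,.0292,0])
env.reach(up(t,.2),OY)
slide2(t,t-.035*ey)
slide2(t+.2072*ey,t+.2112*ey,.03)
env.movel(up(t-.035*ey,.14),.3); st()
f=shot('top')
for n,u,v,r,a,b in [('hB',235,195,7,.095,.12),('studB',240,167,25,.06,.09)]:
    p,k=cloud(f,u,v,r,a,b); print(n,p,k,raily(p))
b=cv2.imread('pics/b.png',0)[:286].astype(np.float32)
c=cv2.resize(f['img'][130:260,200:480],None,fx=2.2,fy=2.2)
cv2.imwrite('pics/d.png',c[:,:,::-1]); c=cv2.cvtColor(c,cv2.COLOR_RGB2GRAY).astype(np.float32)
r=cv2.matchTemplate(c[25:145,36:156],b[33:137,44:148],cv2.TM_CCOEFF_NORMED); _,m,_,(x,y)=cv2.minMaxLoc(r)
q=lambda l,c,r:.5*(l-r)/(l-2*c+r)
print('B shift px',x-8+q(r[y,x-1],r[y,x],r[y,x+1]),y-8,m)
E
```

```text
gripped 42.44 w 0.0175 F [-1.8 -1.9  7.1] gf 44.3 p [0.4917 0.0289 0.0732]
slid 43.13 w 0.0173 F [-2.3 -1.4  8.3] gf 46.1 p [ 0.4884 -0.0062  0.0731]
gripped 46.2 w 0.0175 F [0.9 2.9 2.9] gf 45.1 p [0.5098 0.2371 0.0732]
slid 46.58 w 0.0174 F [-1.5 -3.5  8.9] gf 46.1 p [0.5099 0.2386 0.0731]
 48.46 w 0.0505 F [0.7 0.  0.1] gf 0.0 p [ 0.4875 -0.0041  0.1398]
hB [0.5106 0.2373 0.1092] 44 (0.2121, -0.0878)
studB [0.6008 0.2285 0.0759] 1197 (0.2113, 0.0028)
B shift px -1.851167 0 0.9825901389122009
```

B is now within about 0.5 mm of station 3. Next, A goes back in.

```bash
python3 - <<'E'
from h import *
t=np.array([.4908,.0292,0])
slide2(t-.035*ey,t); env.movel(up(t-.12*ex,.25),.3); st()
f=shot('top'); g=shot('side')
for n,u,v,r,a,b in [('studB',240,167,25,.06,.09),('studA',307,174,25,.06,.09)]:
    p,k=cloud(f,u,v,r,a,b); print(n,p,k,raily(p))
cv2.imwrite('pics/e.png',cv2.resize(np.vstack([f['img'][130:260,200:480],g['img'][160:300,200:480]])[:,:,::-1],None,fx=2.2,fy=2.2))
E
```

```text
gripped 49.96 w 0.0172 F [-1.2 -0.1  6.3] gf 44.7 p [ 0.4885 -0.0057  0.073 ]
slid 50.65 w 0.0172 F [ 0.3 -0.3  6.6] gf 45.5 p [0.4917 0.0292 0.073 ]
 52.55 w 0.05 F [ 0.5 -0.4 -0.5] gf 0.0 p [0.3711 0.0398 0.2493]
studB [0.6009 0.2286 0.0759] 1194 (0.2114, 0.0029)
studA [0.5827 0.0202 0.0761] 1184 (0.0022, 0.003)
```

View pics/e.png

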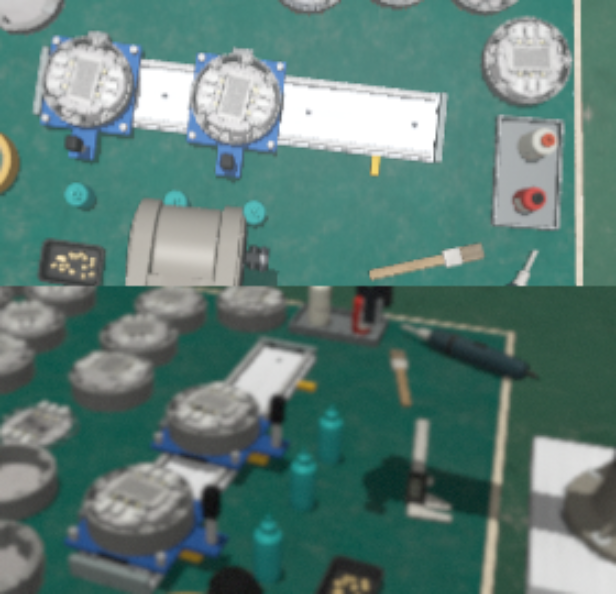

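The stud spacing is 209.2 mm, matching the tab spacing, with the handles at (75,143) and (227,161). Both bottles stand upright in the tray and the bystanders haven't moved, so I'll hand it in.

```bash
python3 -c "
from workcell import env
print(env.finish_job())"
```

```text
the job is handed in; nothing more can be done
None
```

I handed the job in at about 53 s. In the last pictures carrier B was in station 3 and carrier A in station 2, each within about 1 mm, with both bottles upright in the grey tray and the bystanders in place. B first stopped about 3 mm short of station 3, so I backed A out, seated B and slid A in again. The hand-in call returned no verdict.

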